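# Load the putty cartridge into the filling stand

### The arm

A 6-joint arm with a two-finger parallel gripper is mounted at the origin on the work surface. World frame = base frame: x ahead of the robot, y to its left, z up, the work surface at z = 0. Lengths are in m, angles in rad, forces in N, time in s.
With the tool pointing down it reaches from about 0.375 to 0.975 m from the base axis. Payload 3.8 kg.
Tool frame: the origin (TCP) lies between the finger pads; the fingertips stand nose_length ahead of it and the grasp point (between the pads) lies 11 mm behind it (nose_length is the distance from the TCP to the fingertips, in m); z points along the fingers, x is the direction in which the jaws open and shut, and the axes are right-handed (so a half turn about z gives the same grasp; the last joint's range is limited). The gripper opens to 85 mm and grips with 20 to 120 N. Pads are 22 mm wide; open, the fingers measure 114 mm over their backs; the gripper's body (76 mm by 85 mm) begins 54 mm behind the grasp point. The pads swing forward as they close: fully open they stand 13 mm farther back than shut.
Start: joints at [-1.303, 0.264, 1.604, -0, 1.274, -0.037], TCP at [0.203, -0.644, 0.239] pointing down, gripper open.
Joint ranges: [-2.63, 2.63], [-0.94, 2.18], [0.31, 2.57], [-1.31, 4.45], [0, 2.66], [-2.55, 2.55]. Speed limits (rad/s): [2.57, 2.57, 3.14, 3.14, 3.14, 3.14].

### API

Orientations are given as a unit quaternion [x, y, z, w].
In Python, from bench import observe, read_camera, camera_params, job_done, nose_length gives the robot as it stands.
- The arm moves only by the tool apply_moves, never from a script. Its argument "steps" is a list of rows, each a list of 3 entries, a list of its own where there are three numbers: the shift along the tool's x, y, z in units of 200 mm (1.0 is 200 mm), then the turn, a rotation vector about the tool's x, y, z in units of 60 degrees (1.0 is 60 degrees), then the opening, from 0 (shut) to 1 (fully open). A call has exactly 8 rows; each row shifts and turns the pose as measured when the row begins, along the tool's axes as they then stand; what a row does not reach is not made up. A row lasts 1/12 s, in which the tool goes at most 41.7 mm and 7.16 degrees, less where a joint would pass 70% of its speed; a pose out of reach is approached as far as the arm can. A call with a number of a shift or a turn outside -1 to 1 is refused whole. A call with a gripper value outside its range is refused whole. The fingers move at their own pace and stop on an object; "newtons" is the grip in N (left out, the last holds). Time passes only in rows, so rows that do not move let the fingers close, or fill a call up. It gives the time, the measured TCP pose, the force and the opening at its end, in the units of the state.
- observe(): the state, without advancing time (a new reading comes with each control period).
- read_camera(name): name is "scene" or "top"; returns the picture (480x640x3 uint8, red, green, blue); there is no depth.
- camera_params(name): a dict with "intrinsics" (3x3 intrinsics, pixels), "R" (3x3) and "t" (3): a world point X has camera coordinates R X + t. Camera axes: x right, y down, z forward; pixel columns grow to the right and rows downward; lengths in m; the calibration is good to about 2 mm. A picture is of the moment at which its call begins. camera_params takes no time and is no camera call.
- job_done(): hands the job in, once; it reports no verdict.
The state is a dict: "clock": time; "joints": joint angles; "joint_vel": joint speeds; "effort": joint torques, N m; "ee_pos": TCP position; "tcp_rot": TCP orientation; "wrist_force": force on the tool from outside, world axes, zero at the start; "torque": the same for the moment, N m; "gripper_width": finger opening in m.
Only numpy, scipy, OpenCV 4.12 (cv2) and the standard library are available. Lean on these libraries where they do the work, as an engineer would, in place of code of your own. Each camera call takes 0.05 s, during which the arm holds its last target.

### The job

Pick up the flanged putty cartridge and, keeping it upright, slide it along the filling stand's deck into the slotted plate, flange underneath the plate, fully home until the spring catch has snapped up behind the flange; then let go of it. Feel your way in gently: the head is clamped on adjusting slots and is rarely dead centre on the stand, and pressing the cartridge against the stand with more than 30 N would crack the flange. Leave the other things on the table where they are.

Things in the scene. Friction and masses are not known exactly. Their poses are not given: they have to be found in the camera images.
- stand: Bench filling stand, fixed. Origin on the table plane; +x = direction in which the cartridge slides in, z up. Aluminium deck, top 22 mm up, x -120 to 75, y -65 to 65 mm; grey box 50 mm high at x 77 to 127. On the deck sits a steel head: a flat slotted plate, underside 9 mm above the deck, top 15 mm (bolt heads 19 mm). The head can be clamped up to 10 mm off in x, 8 mm in y, see point stand_home.
- stand_setdown (a point): Point on the deck's bare front part (stand frame x -80, y 0, z 22 mm), in line with the nominal slot: room to set the cartridge down upright in front of the head before sliding it in. The bare deck is x -120 to -50 mm.
- stand_slot (a point): Nominal start of the slot's straight part, at deck height (stand x -10, y 0, z 22 mm). The slot is 41 mm wide for the 38 mm barrel; flared horns widen it to 72 mm at x -35. Straight to its closed end at x 43. Below the plate the flange has 64 mm between side walls and a solid back wall at x 49. As for stand_home, the true head lies some mm off.
- stand_home (a point): Nominal place of the axis of a cartridge fully home, at deck height (stand x 20, y 0, z 22 mm; caught it rests at 18.5, against the back wall at 21). Fixed to the stand, not to the head: all x, y given for the head (slot, walls, plunger, catch) are nominal, and the head really sits up to 10 mm off in x and 8 mm in y, square to the stand, anew each time, unmeasured: feel or look.
- cartridge: Grey plastic putty cartridge, upright on its flange, 0.15 to 0.3 kg. Origin: centre of its underside; z along its axis. Flange 56 mm in diameter, 6 mm thick at the bottom; barrel 38 mm in diameter from 6 to 80 mm height; black cone nozzle (24 mm wide at its foot) to 95 mm. Grip the barrel from above, about 55 to 62 mm above its underside, so that the fingers stay above the plate.
- plunger (a joint): Brass spring plunger in the head's back wall, along stand +x: 0 = out, 0.0065 = fully pressed (m). The flange's front edge meets it 6.5 mm before the back wall; it pushes back with 3 to 5 N. With the cartridge caught it stays pressed about 0.004.
- catch (a joint): Brass spring catch, 12 mm wide, mid-slot: 0 = up, 5.5 mm above the deck; 0.0055 = pushed flush (m). Ramp from stand x -24, steep face at -9.5 mm. The flange rides over it (it lifts with 2 to 3.5 N; the slide needs 3 to 12 N) and it springs up behind the flange 2.5 mm before the flange meets the back wall, then holds it there against the plunger.
- jar: Bystander: amber glass jar with steel lid, 54 mm in diameter, 75 mm tall. Origin: centre of its underside.
- spool: Bystander: steel solder spool, 60 mm in diameter, 50 mm tall, standing on end. Origin: centre of its underside.
- brushpot: Bystander: white pot with brushes, 72 mm in diameter, 90 mm tall, brushes to about 180 mm. Origin: centre of its underside.
- hammer: Bystander: hammer lying on the table, 240 mm long. Origin near its middle.
- came_offcuts: Bystander: heap of lead offcuts about 110 mm across and 15 mm high. Origin: its centre on the table.

How it is judged:
By the outcome, as a careful person would: the job done as asked, in the order asked, and still so for the second after the job is handed in, with the robot touching nothing.
It also fails if it takes over 72 s, if anything falls off the work surface, if the arm or the gripper's body presses on something with over 40 N, if the wrist force passes 120 N, or if a joint passes its speed limit or range.

## Working session

There is one attempt and no reset: what is moved stays moved. The work goes in short steps, Python scripts to look and compute and a tool call to move; the robot and the scene stay as the last step left them, time stands still between calls to the robot, and variables do not carry over. Pictures are saved under pics/ and viewed, and the job is handed in when it is done.

Besides the shell and the picture viewer there is one more tool, called in YAML: its name, and indented under it one key for each argument. apply_moves: Moves the arm, as the interface text tells. Its arguments: {"type":"object","properties":{"steps":{"type":"array","items":{"type":"array"}},"newtons":{"type":"number"}},"required":["steps"]}

```bash
mkdir -p pics; python3 - <<'E'
from bench import *
import cv2
for n in("scene","top"):
    im=read_camera(n); cv2.imwrite(f"pics/{n}0.png",im[:,:,::-1]); p=camera_params(n); print(n,p)
print(observe()); print(nose_length if not callable(nose_length) else nose_length())
E
```

```text
scene {'intrinsics': array([[470.18438224,   0.        , 319.36391886],
       [  0.        , 470.18438224, 244.52331441],
       [  0.        ,   0.        ,   1.        ]]), 'R': array([[-0.09668647,  0.99530311, -0.00484138],
       [ 0.84211718,  0.07921077, -0.5334457 ],
       [-0.53055667, -0.05565399, -0.84582046]]), 't': array([ 0.07033555, -0.41697257,  1.49166417])}
top {'intrinsics': array([[468.40423018,   0.        , 323.45367388],
       [  0.        , 468.40423018, 235.22916988],
       [  0.        ,   0.        ,   1.        ]]), 'R': array([[ 2.36891165e-02, -9.99718263e-01,  1.49023526e-03],
       [-9.97150401e-01, -2.37350120e-02, -7.16081523e-02],
       [ 7.16233484e-02,  2.10345178e-04, -9.97431728e-01]]), 't': array([-0.02833734,  0.54256009,  1.04205517])}
{'clock': 0.1, 'joints': array([-1.30290282e+00,  2.64704373e-01,  1.60526915e+00,  1.50008145e-05,
        1.27373386e+00, -3.69114734e-02]), 'joint_vel': array([ 0.00097504, -0.00036083, -0.00391637,  0.00013388,  0.00056266,
       -0.00034455]), 'effort': array([ 5.95977654e-04, -5.16709936e+01, -3.68590844e+01, -5.58971544e-05,
        6.19856233e-03, -7.01939157e-06]), 'ee_pos': array([ 0.20239023, -0.64324063,  0.23805151]), 'tcp_rot': array([ 8.06257245e-01, -5.91564144e-01, -8.24394365e-04, -6.62151559e-04]), 'wrist_force': array([-0.02486258,  0.63398985, -0.42484598]), 'torque': array([-0.04013776,  0.00486442, -0.0194328 ]), 'gripper_width': 0.08535401374562353}
0.008
```

View pics/scene0.png

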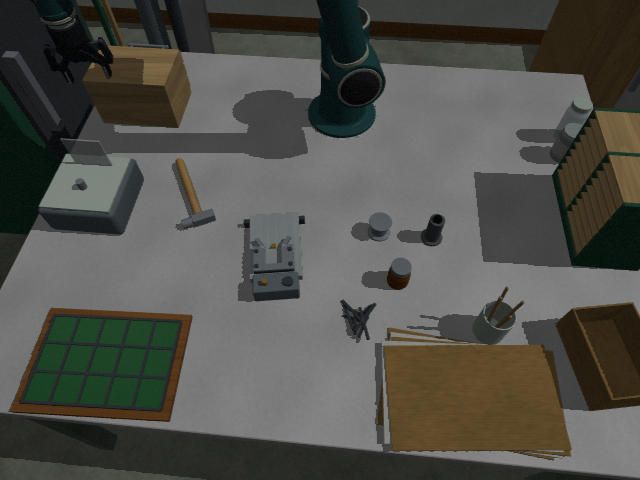

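View pics/top0.png

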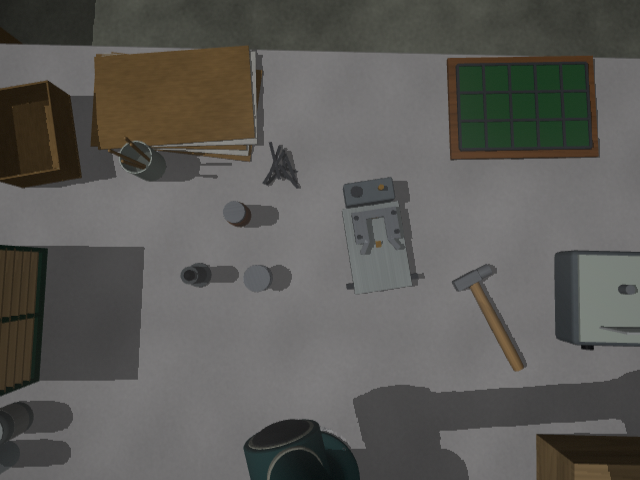

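The scene view shows the cartridge near (433,230) and the stand near (275,255). In the top view they are near (195,273) and (380,235), with the slot opening toward the robot. I'll enlarge both.

```bash
python3 - <<'E'
import cv2,numpy as np
t=cv2.imread("pics/top0.png"); s=cv2.imread("pics/scene0.png")
a=cv2.resize(t[170:300,330:430],None,fx=6,fy=6,interpolation=cv2.INTER_CUBIC)[:600]
a=cv2.resize(t[172:300,325:440],None,fx=4.6,fy=4.6,interpolation=cv2.INTER_CUBIC)
cv2.imwrite("pics/tz.png",a)
cv2.imwrite("pics/sz.png",cv2.resize(s[200:310,235:315],None,fx=5.4,fy=5.4,interpolation=cv2.INTER_CUBIC))
b=cv2.resize(t[245:300,165:305],None,fx=5,fy=5,interpolation=cv2.INTER_CUBIC)
c=cv2.resize(s[200:255,350:490],None,fx=5,fy=5,interpolation=cv2.INTER_CUBIC)
cv2.imwrite("pics/cz.png",np.vstack([b,c]))
E
```

```text
(no output)
```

View pics/tz.png

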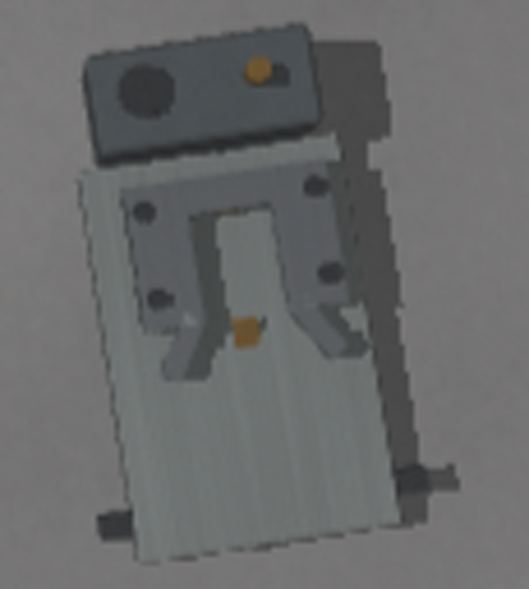

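View pics/sz.png

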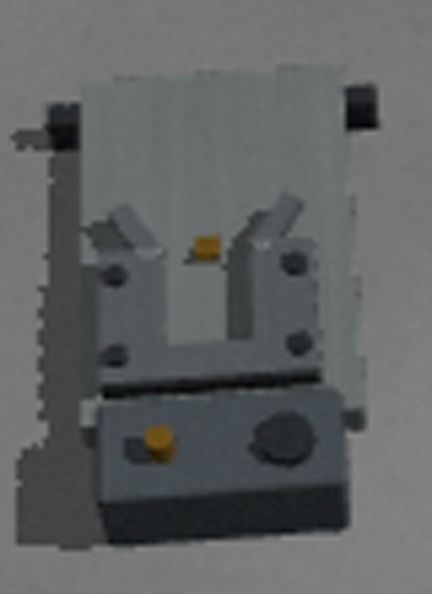

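View pics/cz.png

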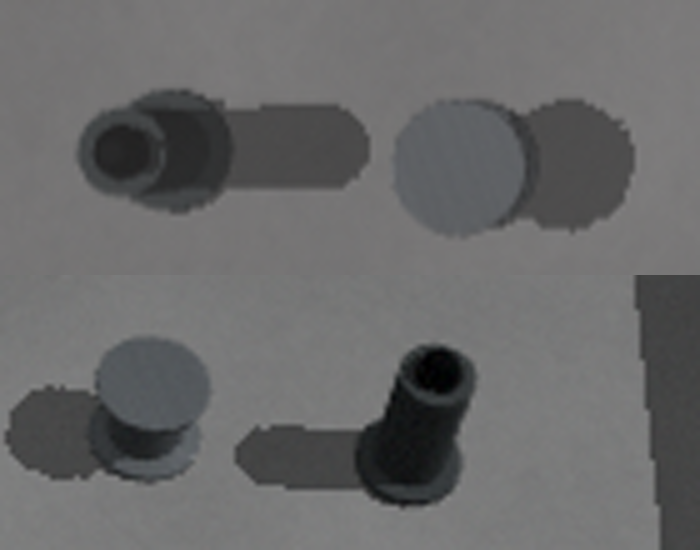

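```bash
cat > h.py <<'E'
import numpy as np
from bench import camera_params
def ray(n,u,z):
    p=camera_params(n);R,t=p["R"],p["t"];C=-R.T@t
    d=R.T@np.linalg.solve(p["intrinsics"],[u[0],u[1],1.]);return C+d*(z-C[2])/d[2]
def proj(n,X):
    p=camera_params(n);q=p["intrinsics"]@(p["R"]@np.asarray(X,float)+p["t"]);return q[:2]/q[2]
T=lambda x,y:((x+.5)/4.6+325-.5,(y+.5)/4.6+172-.5)
S=lambda x,y:((x+.5)/5.4+235-.5,(y+.5)/5.4+200-.5)
E
python3 - <<'E'
from h import *
np.set_printoptions(precision=4,suppress=True)
B=lambda x,y:((x+.5)/5+165-.5,(y+.5)/5+245-.5)
C=lambda x,y:((x+.5)/5+350-.5,(y-275+.5)/5+200-.5)
print("cart top: barrel",ray("top",B(122,152),.08),"flange",ray("top",B(174,151),.006))
print("cart scene: barrel",ray("scene",C(436,376),.08),"flange",ray("scene",C(410,460),.006))
print("spool",ray("top",B(459,168),.05))
for nm,f,n,pts in (("T",T,"top",dict(deckFR=(405,522,22),deckFL=(142,562,22),deckBL=(80,172,22),deckBR=(340,135,22),slotLb=(190,215,37),slotRb=(270,206,37),slotLf=(201,312,37),slotRf=(290,300,37),plateBL=(124,188,37),plateBR=(330,163,37),catch=(246,332,27.5),boxFL=(100,160,50),boxFR=(320,122,50),boxBL=(84,58,50),boxBR=(303,25,50),b1=(145,212,41),b2=(317,186,41),b3=(158,299,41),b4=(331,272,41))),
 ("S",S,"scene",dict(deckFL=(335,67,22),deckFR=(82,84,22),slotRb=(167,349,37),slotLb=(252,340,37),slotRf=(164,256,37),slotLf=(250,248,37),catch=(208,247,27.5),b1=(299,343,41),b2=(117,355,41),b3=(294,263,41),b4=(115,276,41),boxBL=(345,393,50),boxBR=(97,405,50),boxfrontL=(348,488,50),boxfrontR=(105,503,50)))):
  for k,v in pts.items(): print(nm,k,ray(n,f(*v[:2]),v[2]/1000)[:2])
E
```

```text
cart top: barrel [0.4473 0.2679 0.08  ] flange [0.4469 0.2652 0.006 ]
cart scene: barrel [0.4475 0.2672 0.08  ] flange [0.449  0.2688 0.006 ]
spool [0.4432 0.1289 0.05  ]
T deckFR [ 0.4355 -0.2182]
T deckFL [ 0.4131 -0.0903]
T deckBL [ 0.6036 -0.0561]
T deckBR [ 0.6251 -0.1842]
T slotLb [ 0.5819 -0.1094]
T slotRb [ 0.5872 -0.1482]
T slotLf [ 0.5348 -0.1156]
T slotRf [ 0.5417 -0.1586]
T plateBL [ 0.5943 -0.0771]
T plateBR [ 0.609  -0.1771]
T catch [ 0.5262 -0.1386]
T boxFL [ 0.606  -0.0645]
T boxFR [ 0.6269 -0.17  ]
T boxBL [ 0.6553 -0.0558]
T boxBR [ 0.674  -0.1612]
T b1 [ 0.5824 -0.0873]
T b2 [ 0.597  -0.1703]
T b3 [ 0.5403 -0.0943]
T b4 [ 0.5554 -0.1776]
S deckFL [ 0.4143 -0.0914]
S deckFR [ 0.4363 -0.2146]
S slotRb [ 0.5898 -0.1462]
S slotLb [ 0.5815 -0.1083]
S slotRf [ 0.5406 -0.1554]
S slotLf [ 0.5325 -0.1161]
S catch [ 0.5279 -0.1375]
S b1 [ 0.5833 -0.0862]
S b2 [ 0.5973 -0.1674]
S b3 [ 0.5412 -0.094 ]
S b4 [ 0.5559 -0.1754]
S boxBL [ 0.6119 -0.0613]
S boxBR [ 0.6283 -0.1701]
S boxfrontL [ 0.6585 -0.0544]
S boxfrontR [ 0.6756 -0.1583]
```

The cartridge is at about (0.448, 0.267). The stand yaw is about 10°, and the head's centre line is about 2–3.5 mm toward -y of the stand's. I'll turn the tool so the jaws lie along stand y, then travel.

apply_moves:
  steps:
    - [[0,0,0],[0,0,0.0625],1]
    - [[0,0,0],[0,0,0.0625],1]
    - [[-0.12,-0.15,-0.02],[0,0,0],1]
    - [[-0.12,-0.15,-0.02],[0,0,0],1]
    - [[-0.12,-0.15,-0.02],[0,0,0],1]
    - [[-0.12,-0.15,-0.02],[0,0,0],1]
    - [[-0.12,-0.15,-0.02],[0,0,0],1]
    - [[-0.12,-0.15,-0.02],[0,0,0],1]
  newtons: 60

```text
clock: 0.77
ee_pos: [0.3536, -0.4686, 0.2547]
tcp_rot: [0.759, -0.651, -0.006, -0.002]
wrist_force: [-0.0, -0.7, -0.7]
gripper_width: 0.085
```

```bash
cat >> h.py <<'E'
from bench import observe
from scipy.spatial.transform import Rotation as Ro
YAW=np.radians(10)
ORG=np.array([.5415,-.1333])
def st(o=None):
    o=o or observe();R=Ro.from_quat(o["tcp_rot"]);return np.array(o["ee_pos"]),R,o
def need(tgt,xang=-80):
    p,R,o=st();d=np.asarray(tgt)-p
    a=np.radians(xang);Rt=np.array([[np.cos(a),np.sin(a),0],[np.sin(a),-np.cos(a),0],[0,0,-1]])
    Rt=np.column_stack([[np.cos(a),np.sin(a),0],[np.sin(a),-np.cos(a),0],[0,0,-1]])
    rv=(R.inv()*Ro.from_matrix(Rt)).as_rotvec()
    print("t",o["clock"],"pos",p.round(4),"need shift(u)",(R.inv().apply(d)/.2).round(4),"turn(u)",(rv/np.radians(60)).round(4),"F",np.round(o["wrist_force"],1),"w",round(o["gripper_width"],4))
E
python3 -c "
from h import *
need([.448,.267,.20])"
```

```text
t 0.7667 pos [ 0.3536 -0.4686  0.2547] need shift(u) [-3.5587 -1.0316  0.31  ] turn(u) [ 0.0054  0.0114 -0.0198] F [-0.  -0.7 -0.7] w 0.085
```

apply_moves:
  steps:
    - [[-0.2,-0.07,0],[0.002,0.004,-0.01],1]
    - [[-0.2,-0.07,0],[0.002,0.004,-0.01],1]
    - [[-0.2,-0.07,0],[0,0,0],1]
    - [[-0.2,-0.07,0],[0,0,0],1]
    - [[-0.2,-0.07,0],[0,0,0],1]
    - [[-0.2,-0.07,0],[0,0,0],1]
    - [[-0.2,-0.07,0],[0,0,0],1]
    - [[-0.2,-0.07,0],[0,0,0],1]

```text
clock: 1.43
ee_pos: [0.4083, -0.1399, 0.2535]
tcp_rot: [0.766, -0.643, -0.002, -0.001]
wrist_force: [1.2, -0.9, 0.6]
gripper_width: 0.0853
```

apply_moves:
  steps:
    - [[-0.2,-0.04,0],[0,0,0],1]
    - [[-0.2,-0.04,0],[0,0,0],1]
    - [[-0.2,-0.04,0],[0,0,0],1]
    - [[-0.2,-0.04,0],[0,0,0],1]
    - [[-0.2,-0.04,0],[0,0,0],1]
    - [[-0.2,-0.04,0],[0,0,0],1]
    - [[-0.2,-0.04,0],[0,0,0],1]
    - [[0,0,0],[0,0,0],1]

```text
clock: 2.1
ee_pos: [0.4096, 0.158, 0.2535]
tcp_rot: [0.768, -0.641, -0.003, -0.003]
wrist_force: [-0.2, -0.0, -0.9]
gripper_width: 0.0851
```

```bash
python3 -c "
from h import *
need([.448,.267,.20])"
```

```text
t 2.1 pos [0.4096 0.158  0.2535] need shift(u) [-0.4999 -0.2856  0.2721] turn(u) [-0.0016  0.0081  0.0048] F [-0.2 -0.  -0.9] w 0.0851
```

apply_moves:
  steps:
    - [[-0.13,-0.07,0.07],[0,0.002,0.001],1]
    - [[-0.13,-0.07,0.07],[0,0.002,0.001],1]
    - [[-0.13,-0.07,0.07],[0,0.002,0.001],1]
    - [[-0.11,-0.07,0.06],[0,0.002,0.001],1]
    - [[0,0,0],[0,0,0],1]
    - [[0,0,0],[0,0,0],1]
    - [[0,0,0],[0,0,0],1]
    - [[0,0,0],[0,0,0],1]

```text
clock: 2.77
ee_pos: [0.4455, 0.2716, 0.196]
tcp_rot: [0.769, -0.639, 0.001, 0.002]
wrist_force: [-0.1, -0.1, 0.0]
gripper_width: 0.0854
```

```bash
python3 -c "
from h import *
need([.448,.2673,.047])"
```

```text
t 2.7667 pos [0.4455 0.2716 0.196 ] need shift(u) [ 0.0202 -0.0088  0.7453] turn(u) [ 0.0008 -0.0042  0.0091] F [-0.1 -0.1  0. ] w 0.0854
```

apply_moves:
  steps:
    - [[0.02,-0.009,0.05],[0,-0.004,0.009],1]
    - [[0,0,0.12],[0,0,0],1]
    - [[0,0,0.12],[0,0,0],1]
    - [[0,0,0.12],[0,0,0],1]
    - [[0,0,0.12],[0,0,0],1]
    - [[0,0,0.12],[0,0,0],1]
    - [[0,0,0.07],[0,0,0],1]
    - [[0,0,0],[0,0,0],1]

```text
clock: 3.43
ee_pos: [0.4537, 0.2596, 0.0518]
tcp_rot: [0.762, -0.648, 0.003, -0.007]
wrist_force: [-0.3, -0.4, 0.2]
gripper_width: 0.0854
```

```bash
python3 -c "
from h import *
need([.448,.2673,.047])"
```

```text
t 3.4333 pos [0.4537 0.2596 0.0518] need shift(u) [-0.0427  0.0222  0.0237] turn(u) [-0.0137  0.0033 -0.013 ] F [-0.3 -0.4  0.2] w 0.0854
```

apply_moves:
  steps:
    - [[-0.021,0.011,0.012],[-0.007,0.002,-0.006],1]
    - [[-0.021,0.011,0.012],[-0.007,0.002,-0.006],1]
    - [[0,0,0],[0,0,0],1]
    - [[0,0,0],[0,0,0],1]
    - [[0,0,0],[0,0,0],1]
    - [[0,0,0],[0,0,0],1]
    - [[0,0,0],[0,0,0],1]
    - [[0,0,0],[0,0,0],1]

```text
clock: 4.1
ee_pos: [0.4514, 0.2675, 0.0523]
tcp_rot: [0.765, -0.644, 0.002, -0.003]
wrist_force: [-0.2, -0.8, -0.3]
gripper_width: 0.0856
```

```bash
python3 -c "
from h import *
need([.448,.2673,.047])"
```

```text
t 4.1 pos [0.4514 0.2675 0.0523] need shift(u) [-0.0019  0.0171  0.0264] turn(u) [-0.0069  0.0016 -0.003 ] F [-0.2 -0.8 -0.3] w 0.0856
```

apply_moves:
  steps:
    - [[-0.001,0.015,0.02],[-0.006,0.001,-0.003],1]
    - [[0,0.004,0.01],[0,0,0],1]
    - [[0,0,0],[0,0,0],0]
    - [[0,0,0],[0,0,0],0]
    - [[0,0,0],[0,0,0],0]
    - [[0,0,0],[0,0,0],0]
    - [[0,0,0],[0,0,0],0]
    - [[0,0,0],[0,0,0],0]
  newtons: 60

```text
clock: 4.77
ee_pos: [0.4476, 0.2675, 0.0462]
tcp_rot: [0.766, -0.643, 0.0, -0.001]
wrist_force: [0.3, -0.5, -0.5]
gripper_width: 0.0368
```

```bash
python3 -c "
from h import *
need([.448,.2673,.047])"
```

```text
t 4.7667 pos [0.4476 0.2675 0.0462] need shift(u) [ 0.0012 -0.0017 -0.0042] turn(u) [-0.0013  0.001   0.0006] F [ 0.3 -0.5 -0.5] w 0.0368
```

apply_moves:
  steps:
    - [[0,0,-0.1],[0,0,0],0]
    - [[0,0,-0.1],[0,0,0],0]
    - [[0,0,-0.1],[0,0,0],0]
    - [[0,0,-0.1],[0,0,0],0]
    - [[0,0,-0.1],[0,0,0],0]
    - [[0,0,0],[0,0,0],0]
    - [[0,0,0],[0,0,0],0]
    - [[0,0,0],[0,0,0],0]

```text
clock: 5.43
ee_pos: [0.4431, 0.2646, 0.144]
tcp_rot: [0.766, -0.643, -0.002, 0.005]
wrist_force: [-0.5, 0.6, -1.9]
gripper_width: 0.0369
```

```bash
python3 -c "
from h import *
need([.4632,-.1501,.14])"
```

```text
t 5.4333 pos [0.4431 0.2646 0.144 ] need shift(u) [2.0593 0.2617 0.0289] turn(u) [ 0.0096 -0.0029  0.0004] F [-0.5  0.6 -1.9] w 0.0369
```

apply_moves:
  steps:
    - [[0.13,0.016,0],[0.005,-0.001,0],0]
    - [[0.13,0.016,0],[0.005,-0.001,0],0]
    - [[0.13,0.016,0],[0,0,0],0]
    - [[0.13,0.016,0],[0,0,0],0]
    - [[0.13,0.016,0],[0,0,0],0]
    - [[0.13,0.016,0],[0,0,0],0]
    - [[0.13,0.016,0],[0,0,0],0]
    - [[0.13,0.016,0],[0,0,0],0]

```text
clock: 6.1
ee_pos: [0.4457, 0.0501, 0.1297]
tcp_rot: [0.769, -0.639, -0.006, 0.008]
wrist_force: [1.2, 0.5, -1.4]
gripper_width: 0.037
```

```bash
python3 -c "
from h import *
need([.4632,-.1501,.14])"
```

```text
t 6.1 pos [0.4457 0.0501 0.1297] need shift(u) [ 1.0002  0.0987 -0.0497] turn(u) [ 0.0187 -0.      0.0097] F [ 1.2  0.5 -1.4] w 0.037
```

apply_moves:
  steps:
    - [[0.13,0.012,-0.01],[0.01,0,0.005],0]
    - [[0.13,0.012,-0.01],[0.008,0,0.004],0]
    - [[0.13,0.012,-0.01],[0,0,0],0]
    - [[0.13,0.012,-0.01],[0,0,0],0]
    - [[0.13,0.012,-0.01],[0,0,0],0]
    - [[0.13,0.012,0],[0,0,0],0]
    - [[0.13,0.012,0],[0,0,0],0]
    - [[0,0,0],[0,0,0],0]

```text
clock: 6.77
ee_pos: [0.45, -0.1433, 0.1241]
tcp_rot: [0.765, -0.644, -0.01, 0.007]
wrist_force: [0.3, -0.1, -0.5]
gripper_width: 0.0365
```

```bash
python3 -c "
from h import *
need([.4632,-.1501,.08])"
```

```text
t 6.7667 pos [ 0.45   -0.1433  0.1241] need shift(u) [ 0.0464 -0.0643  0.2188] turn(u) [ 0.0217  0.0061 -0.0026] F [ 0.3 -0.1 -0.5] w 0.0365
```

apply_moves:
  steps:
    - [[0.023,-0.032,0.03],[0.011,0.003,-0.001],0]
    - [[0.023,-0.032,0.03],[0.011,0.003,-0.001],0]
    - [[0,0,0.05],[0,0,0],0]
    - [[0,0,0.05],[0,0,0],0]
    - [[0,0,0.04],[0,0,0],0]
    - [[0,0,0],[0,0,0],0]
    - [[0,0,0],[0,0,0],0]
    - [[0,0,0],[0,0,0],0]

```text
clock: 7.43
ee_pos: [0.4571, -0.147, 0.0713]
tcp_rot: [0.765, -0.644, -0.008, 0.002]
wrist_force: [0.0, -0.4, -1.3]
gripper_width: 0.0366
```

```bash
python3 -c "
from h import *
need([.4632,-.1501,.0685])
from bench import read_camera
import cv2
t=read_camera('top');s=read_camera('scene')
cv2.imwrite('pics/top1.png',t[:,:,::-1]);cv2.imwrite('pics/scene1.png',s[:,:,::-1])
a=cv2.resize(t[172:300,325:440,::-1],None,fx=4.6,fy=4.6,interpolation=cv2.INTER_CUBIC)
b=cv2.resize(s[200:310,235:315,::-1],None,fx=5.35,fy=5.35,interpolation=cv2.INTER_CUBIC)[:588]
cv2.imwrite('pics/m1.png',cv2.resize(np.hstack([a[:588],b]),None,fx=.82,fy=.82))"
```

```text
t 7.4333 pos [ 0.4571 -0.147   0.0713] need shift(u) [ 0.0206 -0.0278  0.0132] turn(u) [ 0.013   0.0093 -0.0025] F [ 0.  -0.4 -1.3] w 0.0366
```

View pics/m1.png

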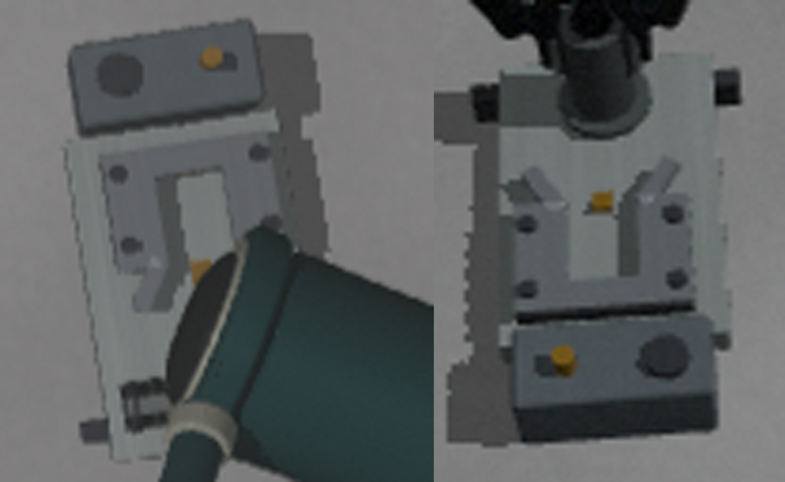

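```bash
python3 -c "
from h import *
M=lambda x,y:(235+(x-433.8)/4.387,200+y/4.387)
def s(p):
    d=p[:2]-ORG;c,q=np.cos(YAW),np.sin(YAW);return (1000*np.array([c*d[0]+q*d[1],-q*d[0]+c*d[1]])).round(1)
print('flange',ray('scene',M(604,97),.029),s(ray('scene',M(604,97),.029)))
print('flL',s(ray('scene',M(558,97),.029)),'flR',s(ray('scene',M(651,97),.029)))
print('tcp',s(observe()['ee_pos']))
for n,p,z in(('catch',(603,201),.0275),('slotL',(640,275),.037),('slotR',(569,279),.037),('slotLf',(639,204),.037),('slotRf',(568,210),.037),('b1',(677,278),.041),('b2',(527,288),.041),('b3',(673,213),.041),('b4',(527,223),.041)): print(n,s(ray('scene',M(*p),z)))
"
```

```text
flange [ 0.45749322 -0.14609843  0.029     ] [-85.   2.]
flL [-87.2 -25.4] flR [-82.7  30. ]
tcp [-85.    0.8]
catch [-12.5  -0.6]
slotL [44.3 19.5]
slotR [ 43.6 -20.3]
slotLf [-2.8 20.6]
slotRf [ -2.  -20.1]
b1 [50.2 40.3]
b2 [ 49.9 -43.3]
b3 [ 7.3 39.9]
b4 [  7.3 -43.1]
```

```bash
cat >> h.py <<'E'
def W(x,y):
    c,q=np.cos(YAW),np.sin(YAW);return ORG+np.array([c*x-q*y,q*x+c*y])/1000
def ns(x,y,z):
    need([*W(x,y),z/1000]);d=observe()['ee_pos'][:2]-ORG;c,q=np.cos(YAW),np.sin(YAW)
    f=observe()['wrist_force']
    print("stand xy",(1000*np.array([c*d[0]+q*d[1],-q*d[0]+c*d[1]])).round(1),"F stand",np.round([c*f[0]+q*f[1],-q*f[0]+c*f[1],f[2]],1))
E
python3 -c "
from h import *
ns(-70,-2.2,69)"
```

```text
t 7.5333 pos [ 0.4576 -0.1473  0.0719] need shift(u) [ 0.0147 -0.0753  0.0135] turn(u) [ 0.0118  0.0086 -0.0026] F [ 0.5  0.8 -2. ] w 0.0369
stand xy [-85.    0.8] F stand [ 0.6  0.7 -2. ]
```

apply_moves:
  steps:
    - [[0.007,-0.025,0.004],[0.006,0.004,-0.001],0]
    - [[0.007,-0.025,0.004],[0.006,0.004,-0.001],0]
    - [[0,-0.025,0.004],[0,0,0],0]
    - [[0,0,0],[0,0,0],0]
    - [[0,0,0],[0,0,0],0]
    - [[0,0,0],[0,0,0],0]
    - [[0,0,0],[0,0,0],0]
    - [[0,0,0],[0,0,0],0]

```text
clock: 8.2
ee_pos: [0.4776, -0.1482, 0.0723]
tcp_rot: [0.766, -0.643, 0.004, -0.002]
wrist_force: [0.3, 0.0, -1.3]
gripper_width: 0.0369
```

```bash
python3 -c "
from h import *
ns(-65,-2.2,68.5)"
```

```text
t 8.2 pos [ 0.4776 -0.1482  0.0723] need shift(u) [-0.007  -0.0026  0.019 ] turn(u) [-0.0071 -0.0035  0.0002] F [ 0.3  0.  -1.3] w 0.0369
stand xy [-65.5  -3.6] F stand [ 0.3 -0.  -1.3]
```

apply_moves:
  steps:
    - [[-0.006,0,0.01],[-0.006,-0.003,0],0]
    - [[0,0,0.006],[0,0,0],0]
    - [[0,0,0.003],[0,0,0],0]
    - [[0,0,0],[0,0,0],0]
    - [[0,0,0],[0,0,0],0]
    - [[0,0,0],[0,0,0],0]
    - [[0,0,0],[0,0,0],0]
    - [[0,0,0],[0,0,0],0]

```text
clock: 8.87
ee_pos: [0.4771, -0.147, 0.0681]
tcp_rot: [0.766, -0.643, 0.0, -0.0]
wrist_force: [0.0, -0.7, -1.6]
gripper_width: 0.0369
```

```bash
python3 -c "
from h import *
ns(-55,-2.2,68.5)"
```

```text
t 8.8667 pos [ 0.4771 -0.147   0.0681] need shift(u) [-0.0004 -0.054  -0.0018] turn(u) [-0.0003 -0.     -0.0003] F [ 0.  -0.7 -1.6] w 0.0369
stand xy [-65.8  -2.3] F stand [-0.1 -0.7 -1.6]
```

apply_moves:
  steps:
    - [[0,0,0.005],[0,0,0],0]
    - [[0,-0.02,0.003],[0,0,0],0]
    - [[0,-0.02,0],[0,0,0],0]
    - [[0,-0.02,0],[0,0,0],0]
    - [[0,0,0],[0,0,0],0]
    - [[0,0,0],[0,0,0],0]
    - [[0,0,0],[0,0,0],0]
    - [[0,0,0],[0,0,0],0]

```text
clock: 9.53
ee_pos: [0.4898, -0.1451, 0.0682]
tcp_rot: [0.766, -0.643, 0.0, 0.0]
wrist_force: [-0.2, 0.2, 2.2]
gripper_width: 0.0369
```

```bash
python3 -c "
from h import *
ns(-40,-2.2,68)"
```

```text
t 9.5333 pos [ 0.4898 -0.1451  0.0682] need shift(u) [-0.0021 -0.0649  0.0009] turn(u) [ 0.0002 -0.0004  0.0002] F [-0.2  0.2  2.2] w 0.0369
stand xy [-53.   -2.6] F stand [-0.2  0.2  2.2]
```

apply_moves:
  steps:
    - [[-0.002,-0.015,0],[0,0,0],0]
    - [[0,-0.015,0],[0,0,0],0]
    - [[0,-0.015,0],[0,0,0],0]
    - [[0,-0.015,0],[0,0,0],0]
    - [[0,0,0],[0,0,0],0]
    - [[0,0,0],[0,0,0],0]
    - [[0,0,0],[0,0,0],0]
    - [[0,0,0],[0,0,0],0]

```text
clock: 10.2
ee_pos: [0.4978, -0.1429, 0.0685]
tcp_rot: [0.766, -0.642, -0.004, 0.004]
wrist_force: [-1.2, -0.5, 0.3]
gripper_width: 0.0363
```

```bash
python3 -c "
from h import *
ns(-30,-2.2,68)
from bench import read_camera
import cv2
s=read_camera('scene')
cv2.imwrite('pics/scene2.png',cv2.resize(s[195:305,230:320,::-1],None,fx=5.4,fy=5.4,interpolation=cv2.INTER_CUBIC))"
```

```text
t 10.2 pos [ 0.4978 -0.1429  0.0685] need shift(u) [ 0.0017 -0.0737  0.0018] turn(u) [0.0102 0.001  0.0012] F [-1.2 -0.5  0.3] w 0.0363
stand xy [-44.7  -1.9] F stand [-1.3 -0.3  0.3]
```

View pics/scene2.png

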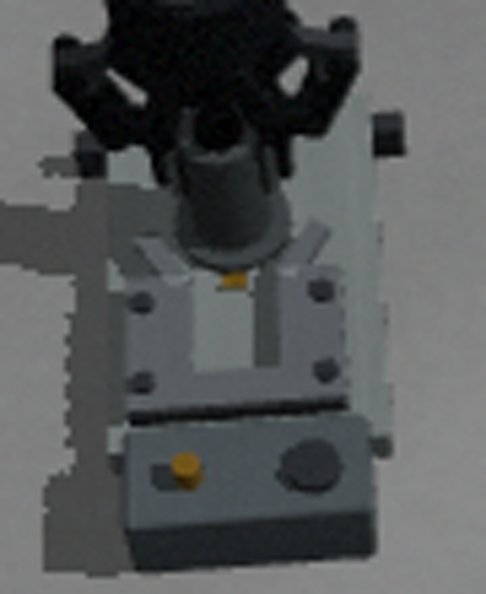

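The picture shows the flange at the horns with its middle at about x=233. The brass catch is at about 235, so the line is good. The flange is already riding up the ramp, so I'll continue in small steps.

apply_moves:
  steps:
    - [[0.001,-0.02,0.001],[0.008,0.001,0.001],0]
    - [[0,-0.02,0.001],[0.003,0,0],0]
    - [[0,-0.02,0.001],[0.003,0,0],0]
    - [[0,-0.02,0.001],[0.003,0,0],0]
    - [[0,-0.02,0],[0,0,0],0]
    - [[0,0,0],[0,0,0],0]
    - [[0,0,0],[0,0,0],0]
    - [[0,0,0],[0,0,0],0]

```text
clock: 10.92
ee_pos: [0.5129, -0.1402, 0.0689]
tcp_rot: [0.767, -0.642, -0.002, 0.001]
wrist_force: [-1.4, -0.7, 1.1]
gripper_width: 0.0371
```

```bash
python3 -c "
from h import *
ns(-20,-2.2,68)"
```

```text
t 10.9167 pos [ 0.5129 -0.1402  0.0689] need shift(u) [ 0.0019 -0.0471  0.0041] turn(u) [0.004  0.0015 0.0014] F [-1.4 -0.7  1.1] w 0.0371
stand xy [-29.4  -1.8] F stand [-1.5 -0.4  1.1]
```

apply_moves:
  steps:
    - [[0.001,-0.015,0.002],[0.003,0.001,0.001],0]
    - [[0,-0.015,0.001],[0,0,0],0]
    - [[0,-0.015,0.001],[0,0,0],0]
    - [[0,-0.015,0],[0,0,0],0]
    - [[0,0,0],[0,0,0],0]
    - [[0,0,0],[0,0,0],0]
    - [[0,0,0],[0,0,0],0]
    - [[0,0,0],[0,0,0],0]

```text
clock: 11.58
ee_pos: [0.5244, -0.1383, 0.0682]
tcp_rot: [0.766, -0.642, -0.001, 0.001]
wrist_force: [-1.3, -0.4, 2.7]
gripper_width: 0.0367
```

```bash
python3 -c "
from h import *
ns(-10,-2.2,68)"
```

```text
t 11.5833 pos [ 0.5244 -0.1383  0.0682] need shift(u) [ 0.0011 -0.0384  0.0011] turn(u) [0.0034 0.0005 0.0008] F [-1.3 -0.4  2.7] w 0.0367
stand xy [-17.7  -2. ] F stand [-1.4 -0.2  2.7]
```

Still free. I'm entering the straight slot.

apply_moves:
  steps:
    - [[0.001,-0.01,0],[0.003,0.001,0.001],0]
    - [[0,-0.01,0],[0,0,0],0]
    - [[0,-0.01,0],[0,0,0],0]
    - [[0,-0.01,0],[0,0,0],0]
    - [[0,-0.01,0],[0,0,0],0]
    - [[0,0,0],[0,0,0],0]
    - [[0,0,0],[0,0,0],0]
    - [[0,0,0],[0,0,0],0]

```text
clock: 12.25
ee_pos: [0.5345, -0.1367, 0.0682]
tcp_rot: [0.766, -0.643, -0.0, 0.001]
wrist_force: [-2.9, -0.7, 4.1]
gripper_width: 0.0369
```

```bash
python3 -c "
from h import *
ns(0,-2.2,68)"
```

```text
t 12.25 pos [ 0.5345 -0.1367  0.0682] need shift(u) [ 0.0004 -0.0373  0.0012] turn(u) [ 0.0016 -0.0003 -0.0003] F [-2.9 -0.7  4.1] w 0.0369
stand xy [-7.5 -2.1] F stand [-3.  -0.2  4.1]
```

apply_moves:
  steps:
    - [[0,-0.01,0],[0.001,0,0],0]
    - [[0,-0.01,0],[0,0,0],0]
    - [[0,-0.01,0],[0,0,0],0]
    - [[0,-0.01,0],[0,0,0],0]
    - [[0,-0.01,0],[0,0,0],0]
    - [[0,0,0],[0,0,0],0]
    - [[0,0,0],[0,0,0],0]
    - [[0,0,0],[0,0,0],0]

```text
clock: 12.92
ee_pos: [0.5451, -0.1348, 0.0683]
tcp_rot: [0.766, -0.643, -0.0, 0.001]
wrist_force: [-2.5, 0.4, 3.7]
gripper_width: 0.0369
```

```bash
python3 -c "
from h import *
ns(10,-2.2,68)"
```

```text
t 12.9167 pos [ 0.5451 -0.1348  0.0683] need shift(u) [ 0.0004 -0.0336  0.0012] turn(u) [ 0.0013 -0.0002 -0.0001] F [-2.5  0.4  3.7] w 0.0369
stand xy [ 3.3 -2.1] F stand [-2.4  0.8  3.7]
```

apply_moves:
  steps:
    - [[0,-0.01,0],[0.001,0,0],0]
    - [[0,-0.01,0],[0,0,0],0]
    - [[0,-0.01,0],[0,0,0],0]
    - [[0,-0.008,0],[0,0,0],0]
    - [[0,0,0],[0,0,0],0]
    - [[0,0,0],[0,0,0],0]
    - [[0,0,0],[0,0,0],0]
    - [[0,0,0],[0,0,0],0]

```text
clock: 13.58
ee_pos: [0.5529, -0.1334, 0.0682]
tcp_rot: [0.766, -0.643, -0.0, 0.0]
wrist_force: [-2.0, -0.3, 3.8]
gripper_width: 0.0372
```

```bash
python3 -c "
from h import *
ns(19,-2.2,68)"
```

```text
t 13.5833 pos [ 0.5529 -0.1334  0.0682] need shift(u) [ 0.0004 -0.0388  0.0011] turn(u) [ 0.0009 -0.0001 -0.0001] F [-2.  -0.3  3.8] w 0.0372
stand xy [11.2 -2.1] F stand [-2.   0.   3.8]
```

apply_moves:
  steps:
    - [[0,-0.006,0],[0,0,0],0]
    - [[0,-0.006,0],[0,0,0],0]
    - [[0,-0.006,0],[0,0,0],0]
    - [[0,-0.006,0],[0,0,0],0]
    - [[0,0,0],[0,0,0],0]
    - [[0,0,0],[0,0,0],0]
    - [[0,0,0],[0,0,0],0]
    - [[0,0,0],[0,0,0],0]

```text
clock: 14.25
ee_pos: [0.5571, -0.1326, 0.0683]
tcp_rot: [0.766, -0.643, -0.001, 0.001]
wrist_force: [-3.7, -0.2, 4.8]
gripper_width: 0.0367
```

```bash
python3 -c "
from h import *
ns(19,-2.2,68)"
```

```text
t 14.25 pos [ 0.5571 -0.1326  0.0683] need shift(u) [ 0.0007 -0.0178  0.0015] turn(u) [0.0031 0.0002 0.    ] F [-3.7 -0.2  4.8] w 0.0367
stand xy [15.4 -2.1] F stand [-3.6  0.4  4.8]
```

apply_moves:
  steps:
    - [[0,0,0],[0.002,0,0],0]
    - [[0,0,0],[0,0,0],0]
    - [[0,0,0],[0,0,0],0]
    - [[0,0,0],[0,0,0],0]
    - [[0,-0.008,0],[0,0,0],0]
    - [[0,-0.008,0],[0,0,0],0]
    - [[0,-0.008,0],[0,0,0],0]
    - [[0,-0.008,0],[0,0,0],0]

```text
clock: 14.92
ee_pos: [0.558, -0.1325, 0.0686]
tcp_rot: [0.766, -0.642, -0.005, 0.005]
wrist_force: [-8.2, -1.0, 8.4]
gripper_width: 0.037
```

```bash
python3 -c "
from h import *
ns(21,-2.2,68)"
```

```text
t 14.9167 pos [ 0.558  -0.1325  0.0686] need shift(u) [ 0.0005 -0.0233  0.0027] turn(u) [0.0127 0.0012 0.0012] F [-8.2 -1.   8.4] w 0.037
stand xy [16.3 -2.1] F stand [-8.3  0.5  8.4]
```

apply_moves:
  steps:
    - [[0,-0.008,0],[0.006,0,0],0]
    - [[0,-0.008,0],[0.006,0,0],0]
    - [[0,-0.01,0],[0.006,0,0],0]
    - [[0,-0.01,0],[0.006,0,0],0]
    - [[0,-0.01,0],[0.006,0,0],0]
    - [[0,-0.01,0],[0.006,0,0],0]
    - [[0,-0.01,0],[0.006,0,0],0]
    - [[0,-0.01,0],[0.006,0,0],0]

```text
clock: 15.58
ee_pos: [0.5584, -0.1326, 0.0683]
tcp_rot: [0.768, -0.641, 0.0, -0.003]
wrist_force: [-9.1, -2.2, 9.9]
gripper_width: 0.037
```

```bash
python3 -c "
from h import *
ns(21,-2.2,68)"
```

```text
t 15.5833 pos [ 0.5584 -0.1326  0.0683] need shift(u) [-0.0002 -0.021   0.0014] turn(u) [-0.0049  0.0041  0.0044] F [-9.1 -2.2  9.9] w 0.037
stand xy [16.8 -2.3] F stand [-9.4 -0.6  9.9]
```

apply_moves:
  steps:
    - [[0,-0.01,-0.003],[0,0,0.001],0]
    - [[0,-0.012,-0.002],[0.001,0,0.001],0]
    - [[0,-0.012,-0.001],[0.003,0,0.001],0]
    - [[0,-0.014,0],[0.003,0,0],0]
    - [[0,-0.014,0],[0.003,0,0],0]
    - [[0,-0.014,0],[0.003,0,0],0]
    - [[0,-0.014,0],[0.003,0,0],0]
    - [[0,-0.014,0],[0.003,0,0],0]

```text
clock: 16.25
ee_pos: [0.5614, -0.1322, 0.0687]
tcp_rot: [0.767, -0.641, -0.007, 0.003]
wrist_force: [-10.0, -2.5, 10.2]
gripper_width: 0.0367
```

```bash
python3 -c "
from h import *
ns(21,-2.2,68)
from bench import read_camera
import cv2
s=read_camera('scene')
cv2.imwrite('pics/scene3.png',cv2.resize(s[195:305,230:320,::-1],None,fx=5.4,fy=5.4,interpolation=cv2.INTER_CUBIC))"
```

```text
t 16.25 pos [ 0.5614 -0.1322  0.0687] need shift(u) [-0.001  -0.0063  0.0034] turn(u) [0.013  0.0075 0.0044] F [-10.   -2.5  10.2] w 0.0367
stand xy [19.7 -2.4] F stand [-10.3  -0.8  10.2]
```

View pics/scene3.png

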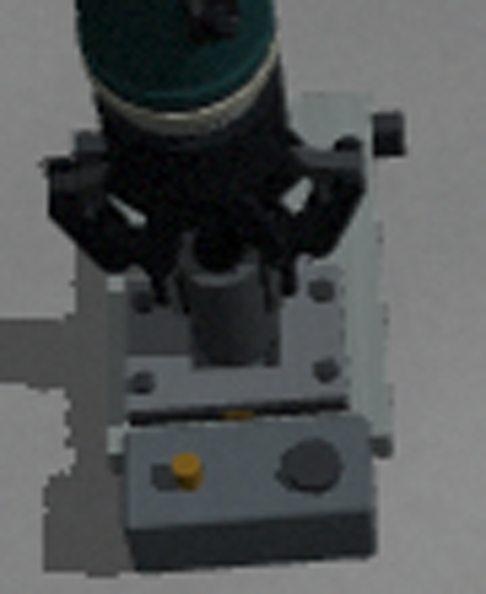

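The cartridge is in the slot, and the plunger's brass end now shows behind the back wall near (238,414), so it is being pressed. I'll push on gently to the wall.

apply_moves:
  steps:
    - [[-0.001,-0.014,0],[0.006,0.003,0.002],0]
    - [[0,-0.014,0],[0.006,0.003,0.002],0]
    - [[0,-0.014,0],[0.005,0.001,0],0]
    - [[0,-0.014,0],[0.005,0,0],0]
    - [[0,-0.014,0],[0.004,0,0],0]
    - [[0,-0.014,0],[0.004,0,0],0]
    - [[0,-0.014,0],[0.004,0,0],0]
    - [[0,-0.014,0],[0.004,0,0],0]

```text
clock: 16.97
ee_pos: [0.5635, -0.1317, 0.0687]
tcp_rot: [0.767, -0.641, -0.007, 0.005]
wrist_force: [-11.5, -3.3, 11.1]
gripper_width: 0.0366
```

```bash
python3 -c "
from h import *
ns(21,-2.2,68)"
```

```text
t 16.9667 pos [ 0.5635 -0.1317  0.0687] need shift(u) [-0.0002  0.0045  0.0035] turn(u) [0.0167 0.0045 0.0037] F [-11.5  -3.3  11.1] w 0.0366
stand xy [21.9 -2.2] F stand [-11.9  -1.2  11.1]
```

apply_moves:
  steps:
    - [[0,-0.01,-0.002],[0.012,0.003,0.002],0]
    - [[0,-0.012,0],[0.012,0.002,0.002],0]
    - [[0,-0.014,0],[0.012,0,0],0]
    - [[0,-0.014,0],[0.01,0,0],0]
    - [[0,-0.014,0],[0.01,0,0],0]
    - [[0,-0.014,0],[0.01,0,0],0]
    - [[0,-0.014,0],[0.01,0,0],0]
    - [[0,-0.014,0],[0.01,0,0],0]

```text
clock: 17.63
ee_pos: [0.5637, -0.1315, 0.068]
tcp_rot: [0.767, -0.641, 0.008, -0.013]
wrist_force: [-13.0, -2.8, 11.9]
gripper_width: 0.037
```

```bash
python3 -c "
from h import *
ns(21,-2.2,68)"
```

```text
t 17.6333 pos [ 0.5637 -0.1315  0.068 ] need shift(u) [0.0007 0.0059 0.0001] turn(u) [-0.0282  0.004   0.0035] F [-13.   -2.8  11.9] w 0.037
stand xy [22.2 -2.1] F stand [-13.3  -0.5  11.9]
```

apply_moves:
  steps:
    - [[0,-0.006,0],[-0.009,0,0],0]
    - [[0,-0.006,0],[-0.009,0,0],0]
    - [[0,-0.006,0],[-0.009,0,0],0]
    - [[0,-0.01,0],[0,0,0],0]
    - [[0,-0.015,0],[0,0,0],0]
    - [[0,-0.015,0],[0,0,0],0]
    - [[0,-0.02,0],[0,0,0],0]
    - [[0,-0.02,0],[0,0,0],0]

```text
clock: 18.3
ee_pos: [0.5667, -0.1312, 0.0695]
tcp_rot: [0.768, -0.64, -0.014, 0.011]
wrist_force: [-14.3, -2.4, 15.9]
gripper_width: 0.0368
```

```bash
python3 -c "
from h import *
ns(21,-2.2,68)"
```

```text
t 18.3 pos [ 0.5667 -0.1312  0.0695] need shift(u) [-0.0006  0.0206  0.0084] turn(u) [0.0341 0.007  0.0062] F [-14.3  -2.4  15.9] w 0.0368
stand xy [25.2 -2.3] F stand [-14.5   0.1  15.9]
```

apply_moves:
  steps:
    - [[0,0.01,0],[0.012,0.003,0.003],0]
    - [[0,0.005,0],[0.012,0.003,0.003],0]
    - [[0,0,0],[0.01,0,0],0]
    - [[0,0,0],[0,0,0],0]
    - [[0,0,0],[0,0,0],0]
    - [[0,0,0],[0,0,0],0]
    - [[0,0,0],[0,0,0],0]
    - [[0,0,0],[0,0,0],0]

```text
clock: 18.97
ee_pos: [0.562, -0.1317, 0.0686]
tcp_rot: [0.766, -0.643, -0.001, 0.0]
wrist_force: [-4.1, -0.1, 3.3]
gripper_width: 0.0371
```

```bash
python3 -c "
from h import *
ns(21,-2.2,68)"
```

```text
t 18.9667 pos [ 0.562  -0.1317  0.0686] need shift(u) [ 0.001  -0.0028  0.0032] turn(u) [ 0.0021  0.002  -0.0001] F [-4.1 -0.1  3.3] w 0.0371
stand xy [20.4 -2. ] F stand [-4.   0.6  3.3]
```

Upright at x=20.4 with the plunger pushing back 4 N. I'll do a gentle pull test to see whether the catch holds.

apply_moves:
  steps:
    - [[0,0.005,0],[0.001,0,0],0]
    - [[0,0.005,0],[0,0,0],0]
    - [[0,0.006,0],[0,0,0],0]
    - [[0,0.006,0],[0,0,0],0]
    - [[0,0.006,0],[0,0,0],0]
    - [[0,0.006,0],[0,0,0],0]
    - [[0,0.006,0],[0,0,0],0]
    - [[0,0.006,0],[0,0,0],0]

```text
clock: 19.63
ee_pos: [0.5605, -0.132, 0.0691]
tcp_rot: [0.766, -0.643, 0.005, -0.006]
wrist_force: [4.5, 2.5, -1.9]
gripper_width: 0.0363
```

```bash
python3 -c "
from h import *
ns(21,-2.2,68)"
```

```text
t 19.6333 pos [ 0.5605 -0.132   0.0691] need shift(u) [ 0.0007 -0.0103  0.0057] turn(u) [-0.0152  0.0003 -0.0014] F [ 4.5  2.5 -1.9] w 0.0363
stand xy [18.9 -2. ] F stand [ 4.9  1.7 -1.9]
```

Commanded about 9 mm back, it moved 1.5 mm and resisted with 5 N, so the catch holds. I'll right the tool, relax and release.

apply_moves:
  steps:
    - [[0,-0.004,0],[-0.008,0,0],0]
    - [[0,-0.003,0],[-0.006,0,0],0]
    - [[0,0,0],[0,0,0],0]
    - [[0,0,0],[0,0,0],0]
    - [[0,0,0],[0,0,0],0]
    - [[0,0,0],[0,0,0],0]
    - [[0,0,0],[0,0,0],0]
    - [[0,0,0],[0,0,0],0]

```text
clock: 20.3
ee_pos: [0.5613, -0.1319, 0.0691]
tcp_rot: [0.766, -0.643, -0.001, 0.0]
wrist_force: [1.8, 0.8, -0.6]
gripper_width: 0.0368
```

```bash
python3 -c "
from h import *
ns(21,-2.2,68)"
```

```text
t 20.3 pos [ 0.5613 -0.1319  0.0691] need shift(u) [ 0.0007 -0.0064  0.0057] turn(u) [ 0.0015  0.0005 -0.0016] F [ 1.8  0.8 -0.6] w 0.0368
stand xy [19.7 -2.1] F stand [ 1.9  0.5 -0.6]
```

apply_moves:
  steps:
    - [[0,0,0],[0,0,0],1]
    - [[0,0,0],[0,0,0],1]
    - [[0,0,0],[0,0,0],1]
    - [[0,0,0],[0,0,0],1]
    - [[0,0,0],[0,0,0],1]
    - [[0,0,0],[0,0,0],1]
    - [[0,0,0],[0,0,0],1]
    - [[0,0,0],[0,0,0],1]

```text
clock: 20.97
ee_pos: [0.5585, -0.1327, 0.0688]
tcp_rot: [0.766, -0.643, -0.003, 0.003]
wrist_force: [-0.5, 0.4, 0.6]
gripper_width: 0.0854
```

apply_moves:
  steps:
    - [[0,0,-0.05],[0,0,0],1]
    - [[0,0,-0.1],[0,0,0],1]
    - [[0,0,-0.1],[0,0,0],1]
    - [[0,0,-0.1],[0,0,0],1]
    - [[0,0,-0.1],[0,0,0],1]
    - [[0,0,-0.1],[0,0,0],1]
    - [[0,0,-0.1],[0,0,0],1]
    - [[0,0,-0.1],[0,0,0],1]

```text
clock: 21.63
ee_pos: [0.5553, -0.1313, 0.2231]
tcp_rot: [0.766, -0.643, -0.008, 0.005]
wrist_force: [0.5, 0.2, -0.4]
gripper_width: 0.0853
```

apply_moves:
  steps:
    - [[0,0.15,0],[0,0,0],1]
    - [[0.1,0.15,0],[0,0,0],1]
    - [[0.15,0.1,0],[0,0,0],1]
    - [[0.2,0,0],[0,0,0],1]
    - [[0.2,0,0],[0,0,0],1]
    - [[0.2,0,0],[0,0,0],1]
    - [[0.2,0,0],[0,0,0],1]
    - [[0,0,0],[0,0,0],1]

```text
clock: 22.3
ee_pos: [0.5164, -0.3594, 0.2419]
tcp_rot: [0.768, -0.64, 0.003, 0.002]
wrist_force: [-0.4, 0.6, -0.2]
gripper_width: 0.0852
```

```bash
python3 -c "
from h import *
from bench import read_camera
import cv2
t=read_camera('top');s=read_camera('scene')
cv2.imwrite('pics/scene4.png',s[:,:,::-1])
a=cv2.resize(t[172:300,325:440,::-1],None,fx=4.6,fy=4.6,interpolation=cv2.INTER_CUBIC)
b=cv2.resize(s[200:310,235:315,::-1],None,fx=5.35,fy=5.35,interpolation=cv2.INTER_CUBIC)[:588]
cv2.imwrite('pics/m4.png',cv2.resize(np.hstack([a[:588],b]),None,fx=.82,fy=.82))"
```

```text
(no output)
```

View pics/m4.png

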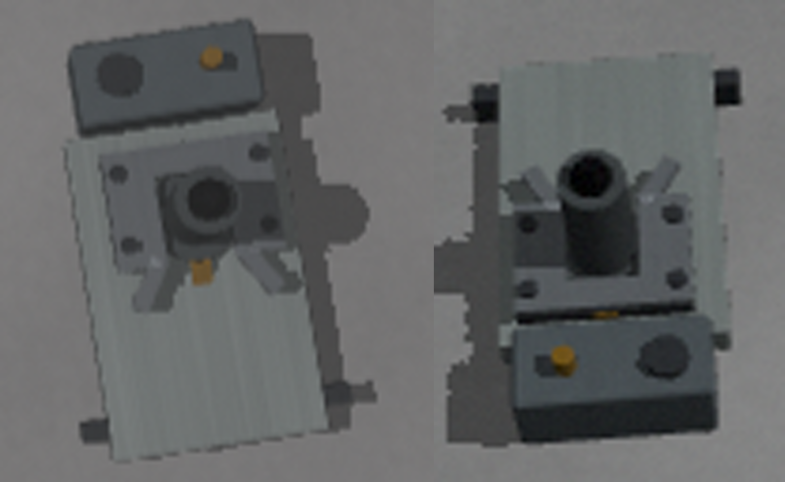

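View pics/scene4.png

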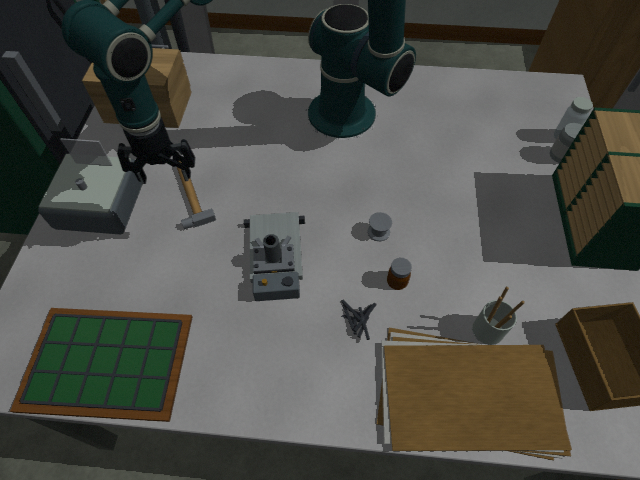

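The mosaic shows the cartridge upright in the slot. In the top view the brass catch is in full view behind the flange at (202,272), the same place as before insertion. The pressed plunger's end still shows behind the plate at (605,315) in the scene half. The bystanders look unmoved.

```bash
python3 -c "
from bench import *
print(job_done())"
```

```text
the job is handed in; nothing more can be done
None
```

I slid the cartridge along the deck under the slotted plate to the back wall. The catch holds it, I have let go of it, and the job is handed in at about 22 s.

- **Forces:** the largest pushing force I read was about 15 N, with about 16 N down on the deck, both under the 30 N limit. I only read force at the end of each move, so a short peak in between would not show.
- **Catch:** when I pulled back gently, commanding about 9 mm, the tool moved only 1.5 mm and met about 5 N of resistance. After I let go, the pictures show the cartridge upright, the catch visible behind the flange, and the plunger still pressed. I had no direct reading of the catch or plunger joints.
- **Disagreements:** the two cameras differed by about 1.5 mm on the head's sideways offset. The cartridge stopped about 2.5 mm further in than the nominal 21 mm in my stand frame, which fits a head clamped off centre or a small error in my stand or grip position.
- **Tilt:** the tool tipped by up to 2° while pushing against the wall. I straightened it before release.
- **Other things on the table:** the jar, spool, brush pot, hammer and offcuts look unmoved in the final scene picture.

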